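Open the push-and-turn bottle of lens cleaner at the microscope desk

ROBOT

A 6-joint arm with a two-finger parallel gripper is mounted at the origin on the work surface. World frame = base frame: x ahead of the robot, y to its left, z up, the work surface at z = 0. Lengths are in m, angles in rad, forces in N, time in s.
With the tool pointing down it reaches from about 0.3 to 0.775 m from the base axis. Payload 14.6 kg.
Tool frame: the origin (TCP) lies at the very end of the fingers, on their centre line; the grasp point (between the pads) lies 19 mm behind it; y points along the fingers, z is the direction in which the jaws open and shut, and the axes are right-handed (so a half turn about y gives the same grasp; the last joint's range is limited). The gripper opens to 94 mm and grips with 3 to 60 N. Pads are 16 mm wide; open, the fingers measure 119 mm over their backs; the gripper's body (75 mm by 177 mm) begins 78 mm behind the grasp point.
Start: joints at [1.268, 0.3, 1.521, -0, 1.321, -0.067], TCP at [0.128, 0.535, 0.205] pointing down, gripper open.
Joint ranges: [-3.03, 3.03], [-0.79, 2.21], [0.23, 2.52], [-1.04, 4.18], [0, 3.07], [-2.55, 2.55]. Speed limits (rad/s): [2.22, 2.22, 2.57, 3.14, 3.14, 3.14].

INTERFACE

Orientations are given as [roll, pitch, yaw] about the fixed x, y, z axes, in that order (R = Rz(yaw) Ry(pitch) Rx(roll)).
In Python, from station import get_obs, camera, job gives the robot as it stands.
- The arm moves only by the tool step_arm, never from a script. Its argument "targets" is a list of rows, each a list of 6 numbers: the shift along the tool's x, y, z in mm, then the turn, a rotation vector about the tool's x, y, z in degrees. In form: [[dx, dy, dz, rx, ry, rz], ...]. A call has 1 to 12 rows; each row shifts and turns the commanded pose from where the row before left it, along the tool's axes as they then stand; what a row does not reach is not made up. A row lasts 1/8 s, in which the tool goes at most 62.5 mm and 10.7 degrees, less where a joint would pass 70% of its speed; a pose out of reach is approached as far as the arm can. A call is refused whole if a number of a shift passes 62.5 or a number of a turn 10.7, either way. A call with a gripper value outside its range is refused whole. "gripper" is the opening, from -1 (shut) to 1 (fully open), set as the call begins (left out, the last holds). The fingers move at their own pace and stop on an object; "squeeze" is the grip in N (left out, the last holds). Time passes only in rows, so rows that do not move let the fingers close. It gives the time, the measured TCP pose, the force and the opening at its end, in the units of the state.
- get_obs(): the state, without advancing time (a new reading comes with each control period).
- camera(name): name is "scene" or "top" or "wrist"; returns a dict with "pixels" (480x640x3 uint8, red, green, blue), "intrinsics" (3x3 intrinsics, pixels), "k1" (the pictures are not rectified: a ray, as slopes to the right and down, at radius r is drawn at 1 + k1 r^2 times it, then the intrinsics apply), "R" (3x3) and "t" (3): a world point X has camera coordinates R X + t; the wrist camera has in their place "tool_from_camera" (4x4, takes a point from camera to tool coordinates, whose origin is the TCP and whose axes are the tool frame's). Camera axes: x right, y down, z forward; pixel columns grow to the right and rows downward; lengths in m; the calibration is good to about 2 mm. A picture is of the moment at which its call begins: read the wrist's pose just before it. There is no depth.
- job.hand_in(): hands the job in, once; it reports no verdict.
The state is a dict: "time_s": time; "qpos": joint angles; "joint_vel": joint speeds; "tau": joint torques, N m; "ee_pos": TCP position; "eef_rot": TCP orientation; "force": force on the tool from outside, world axes, zero at the start; "moment": the same for the moment, N m; "grip_width": finger opening in m.
Only numpy, scipy, OpenCV 4.12 (cv2) and the standard library are available. Lean on these libraries where they do the work, as an engineer would, in place of code of your own. Each camera call takes 0.05 s, during which the arm holds its last target.

TASK

Open the bottle of lens cleaner that is clamped in its holder: press its child-safe cap straight down against the spring until it bottoms and, keeping it pressed, turn it anticlockwise until it springs up; how deep it must go has to be felt, and it must never be forced. Then lift the cap off and set it down, not drop it, open side down on the floor of the shallow steel tray, let go of it, and leave the other things on the desk alone.

Things in the scene. Friction and masses are not known exactly. Their poses are not given: they have to be found in the camera images.
- bottle: amber bottle, 66 mm across, clamped in a square aluminium block (100 x 100 x 30 mm) screwed to the desk: it neither moves nor turns. Origin at the centre of the block's underside, z up along the axis. The shoulder narrows from 80 to 95 mm up to a neck 36 mm across. A spring-loaded plug in its mouth pushes the cap up.
- cap: white ribbed round cap, 56 mm across, 34 mm tall, about 40 g, closed on top, open below, on the bottle. Origin at the centre of its open underside, z up. Locked at first: origin 112 mm above the bottle's origin, cap x along bottle x, 1.5 to 2 mm sideways play. Lugs inside it catch under the neck's rim: unpressed it cannot turn more than about 3 degrees or come off.
- cap_top (a point): centre of the cap's flat top, 34 mm above its origin. The spring (1 N/mm) pushes up with 6 N when locked. How far down the locking teeth let go differs from bottle to bottle: 2.5 to 9 mm; 1 mm below that the cap meets its hard bottom (10 to 16 N), to be found by feel: about 20 N is bottomed. Over 40 N between cap and bottle (twisting while locked, ramming, sideways) spoils it.
- rim (a point): on the bottle's axis, 118 mm above its origin: underside of the three-part rim, 47 mm across. The pressed cap turns anticlockwise seen from above; once 23 degrees round the lugs are past the teeth and the rim keeps it down; from 43 degrees it is free and springs up to 5 mm above its locked height, then lifts straight off. Aim for 50 to 65 degrees; a hard stop comes at 97.
- tray: shallow square steel tray, 160 x 160 mm outside, 10 mm high, walls and floor 3 mm thick, fixed. Origin at the centre of its underside; the floor inside is 3 mm above the origin, z up.
- slide_box: closed grey plastic box for slides, 80 x 100 x 32 mm, loose; origin at the centre of its underside. Bystander.
- dropper: small amber dropper bottle, 32 mm across, 75 mm tall, loose; origin at the centre of its underside. Bystander.
- objective: brass microscope objective, 34 mm across, 45 mm tall, standing loose; origin at the centre of its underside. Bystander.
There are look-alikes about, which are no part of the job. Several things have the shape of the cap; the one meant has the colours described above.

How it is judged:
On the way, in this order (a step that is already met when the one before it is completed fails the run):
1. the cap is held down and turned past the locking teeth (z of cap in the frame of bottle below 0.1105 m and horizontal distance between cap and bottle below 0.006 m and angle between the x axis of cap and the x axis of bottle, either way round above 0.2 rad), for 0.1 s.
2. the cap is lifted off the neck in the fingers (z of cap in the frame of bottle above 0.142 m and contact force between cap and the fingers above 0.3 N), for 0.1 s.
At the end, for the whole second after the job is handed in: the cap stands open side down, flat (within 5 degrees) on the tray's floor (within 2.5 mm), wholly inside the walls (centre within 52 mm of the tray's centre along each side), at rest and released (angle between cap's own z axis and vertical below 0.08 rad and z of cap in the frame of tray between 0.001 and 0.0055 m and x of cap in the frame of tray between -0.052 and 0.052 m and y of cap in the frame of tray between -0.052 and 0.052 m and linear speed of cap below 0.02 m/s and angular speed of cap below 0.2 rad/s and contact force between cap and tray above 0.1 N); the robot touches nothing.
It fails at once if more than 40 N between the cap and the bottle (contact force between cap and bottle above 40 N).
It fails at once if the cap is dropped or thrown (over 0.7 m/s out of the fingers) (linear speed of cap above 0.7 m/s and not (contact force between cap and the fingers above 0.05 N) and z of cap in the frame of tray below 0.12 m).
It fails at once if the slide box is moved more than 15 mm or tipped over (distance of slide_box from where it was at the start of the episode above 0.015 m or angle between slide_box's own z axis and vertical above 0.5 rad).
It fails at once if the dropper bottle is moved more than 15 mm or tipped over (distance of dropper from where it was at the start of the episode above 0.015 m or angle between dropper's own z axis and vertical above 0.5 rad).
It fails at once if the objective is moved more than 15 mm or tipped over (distance of objective from where it was at the start of the episode above 0.015 m or angle between objective's own z axis and vertical above 0.5 rad).
It also fails if it takes over 61 s, if anything falls off the work surface, if the arm or the gripper's body presses on something with over 40 N, if the wrist force passes 120 N, or if a joint passes its speed limit or range.

## Working session

There is one attempt and no reset: what is moved stays moved. The work goes in short steps, Python scripts to look and compute and a tool call to move; the robot and the scene stay as the last step left them, time stands still between calls to the robot, and variables do not carry over. Pictures are saved under pics/ and viewed, and the job is handed in when it is done.

Besides the shell and the picture viewer there is one more tool, called after "Request:" by a JSON object that holds its "op" and its "data". step_arm: Moves the arm, as the interface text tells. Its arguments: {"type":"object","properties":{"targets":{"type":"array","items":{"type":"array","items":{"type":"number"}}},"gripper":{"type":"number"},"squeeze":{"type":"number"}},"required":["targets"]}

```bash
mkdir -p pics; ls; python3 - <<'E'
from station import get_obs, camera
import cv2,numpy as np
o=get_obs();print(o)
for n in ["scene","top","wrist"]:
    c=camera(n); cv2.imwrite(f"pics/{n}0.png",c["pixels"][:,:,::-1])
    print(n,{k:(np.round(v,4).tolist()) for k,v in c.items() if k!="pixels"})
E
```

```text
pics
{'time_s': 0.0, 'qpos': array([ 1.26839600e+00,  3.00466177e-01,  1.52159668e+00, -1.20669236e-06,
        1.32067563e+00, -6.66229494e-02]), 'joint_vel': array([ 0.00067867,  0.00180982, -0.00129354,  0.00116597, -0.00198597,
        0.00045862]), 'tau': array([-1.30446566e-03, -5.31778944e+01, -3.52747750e+01,  7.07415026e-02,
        2.43245781e-02, -9.58158012e-05]), 'ee_pos': array([0.12841631, 0.53452775, 0.20488243]), 'eef_rot': array([-1.57193970e+00,  7.51162412e-05, -2.35777117e-01]), 'force': array([-0.43251222, -0.55021202,  0.46068146]), 'moment': array([ 0.00227993,  0.00503067, -0.0104515 ]), 'grip_width': 0.09331470483335048}
scene {'intrinsics': [[611.5383, 0.0, 326.4936], [0.0, 611.5383, 237.661], [0.0, 0.0, 1.0]], 'k1': -0.0033, 'R': [[0.5735, 0.819, 0.0199], [0.5508, -0.3675, -0.7494], [-0.6064, 0.4407, -0.6618]], 't': [-0.2868, -0.274, 1.5309]}
top {'intrinsics': [[485.5275, 0.0, 322.2259], [0.0, 485.5275, 241.1633], [0.0, 0.0, 1.0]], 'k1': 0.0081, 'R': [[0.0124, -0.9993, 0.0361], [-0.9995, -0.0134, -0.029], [0.0294, -0.0357, -0.9989]], 't': [-0.0742, 0.5639, 1.0064]}
wrist {'intrinsics': [[396.2492, 0.0, 319.0726], [0.0, 396.2492, 234.2639], [0.0, 0.0, 1.0]], 'k1': 0.0086, 'tool_from_camera': [[0.0003, 0.9599, 0.2805, -0.0828], [0.0003, -0.2805, 0.9599, -0.1792], [1.0, -0.0002, -0.0004, 0.0004], [0.0, 0.0, 0.0, 1.0]]}
```

View pics/scene0.png

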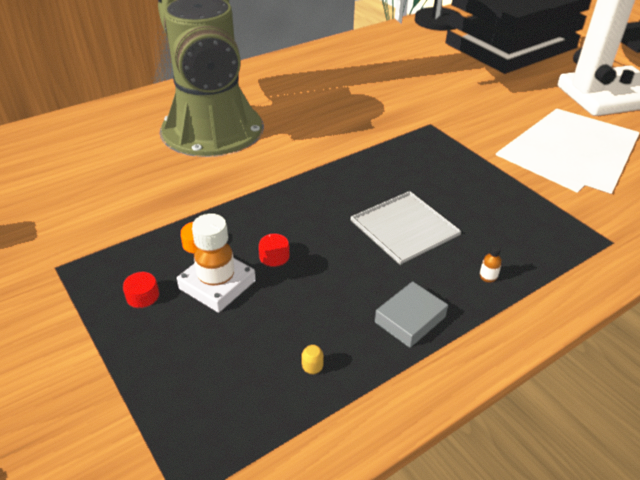

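View pics/top0.png

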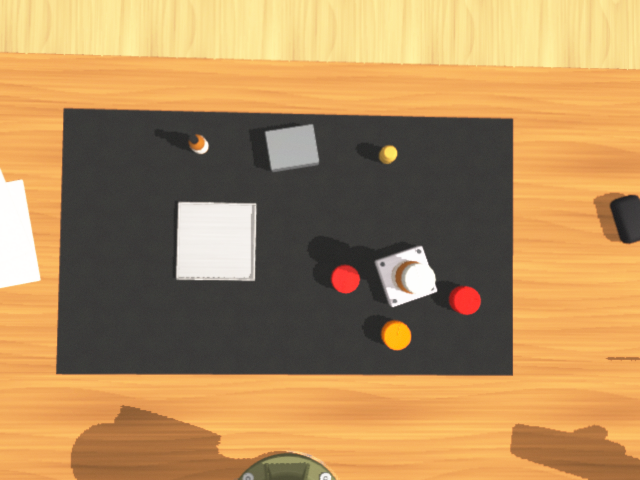

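View pics/wrist0.png

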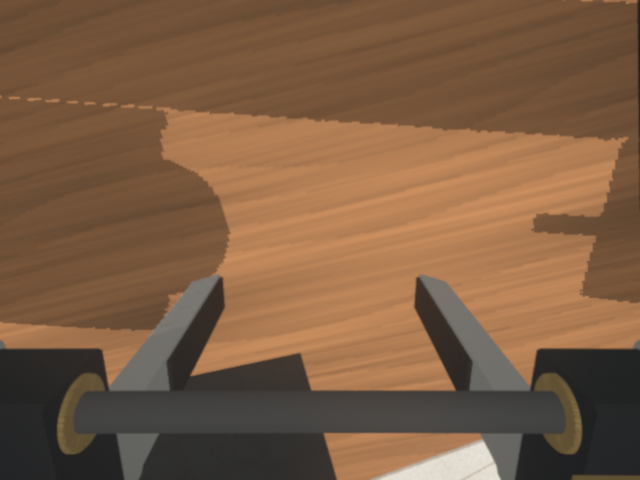

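The scene view shows the white-capped bottle at about (210,235), with red and orange look-alike caps on either side. The tray is at (405,227), the slide box at (411,313), the objective at (313,360) and the dropper at (490,267). I'll enlarge for measuring.

```bash
cat > h.py <<'E'
from station import get_obs, camera
import cv2,numpy as np
from scipy.spatial.transform import Rotation as Ro
def pose():
    o=get_obs(); T=np.eye(4); T[:3,:3]=Ro.from_euler('xyz',o['eef_rot']).as_matrix(); T[:3,3]=o['ee_pos']; return T
def ray(c,uv,T=None):
    K=np.array(c['intrinsics']); d=[(uv[0]-K[0,2])/K[0,0],(uv[1]-K[1,2])/K[1,1]]
    d=np.array(d); u=d.copy()
    for _ in range(20): u=d/(1+c['k1']*(u@u))
    v=np.array([u[0],u[1],1.])
    if 'R' in c: R=np.array(c['R']); return -R.T@np.array(c['t']), R.T@v
    M=T@np.array(c['tool_from_camera']); return M[:3,3],M[:3,:3]@v
def atz(c,uv,z,T=None):
    o,d=ray(c,uv,T); return o+d*(z-o[2])/d[2]
def proj(c,X,T=None):
    X=np.asarray(X,float)
    if 'R' in c: p=np.array(c['R'])@X+np.array(c['t'])
    else:
        M=np.linalg.inv(T@np.array(c['tool_from_camera'])); p=M[:3,:3]@X+M[:3,3]
    u=p[:2]/p[2]; u=u*(1+c['k1']*(u@u)); K=np.array(c['intrinsics']); return np.array([K[0,0]*u[0]+K[0,2],K[1,1]*u[1]+K[1,2]])
E
python3 - <<'E'
import cv2
t=cv2.imread('pics/top0.png'); s=cv2.imread('pics/scene0.png')
cv2.imwrite('pics/topc.png',cv2.resize(t[225:345,325:485],None,fx=5,fy=5,interpolation=cv2.INTER_CUBIC))
cv2.imwrite('pics/scenec.png',cv2.resize(s[200:320,120:280],None,fx=5,fy=5,interpolation=cv2.INTER_CUBIC))
E
```

```text
(no output)
```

View pics/topc.png

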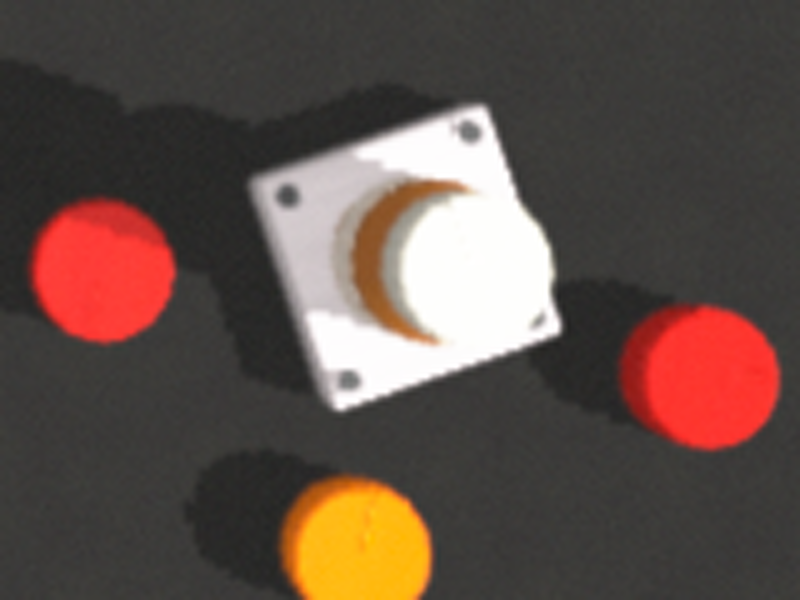

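View pics/scenec.png

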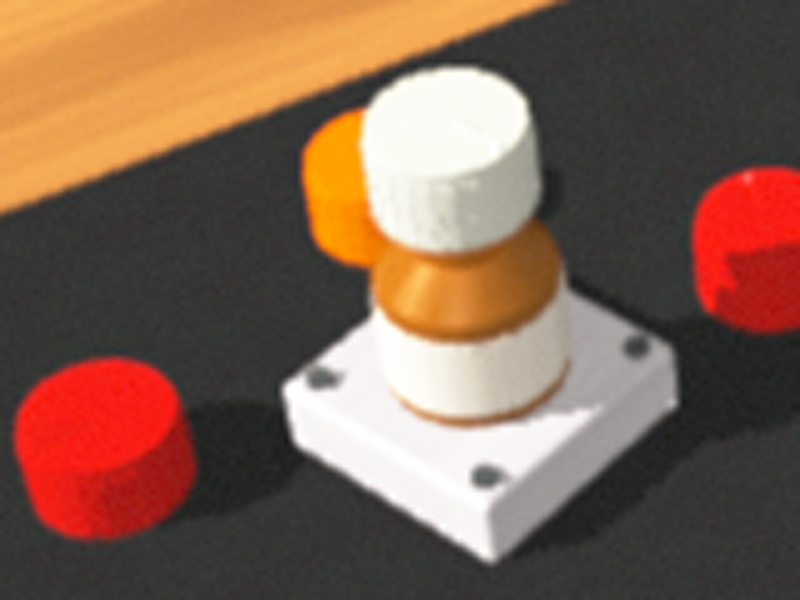

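```bash
python3 - <<'E'
from h import *
c=camera('top'); f=lambda x,y:((x+.5)/5-.5+325,(y+.5)/5-.5+225)
print('cap',atz(c,f(476.5,269),.146))
P=[atz(c,f(*p),.03) for p in [(250,182),(487,104),(560,328),(338,410)]]
print(np.round(P,4),np.mean(P,0))
for i in range(4):
    d=P[(i+1)%4]-P[i]; print(np.hypot(*d[:2]),np.degrees(np.arctan2(d[1],d[0])))
s=camera('scene'); g=lambda x,y:((x+.5)/5-.5+120,(y+.5)/5-.5+200)
print('scene cap',atz(s,g(446,122),.146))
Q=[atz(s,g(*p),.03) for p in [(284,392),(494,517),(677,350)]];print(np.round(Q,4),(Q[0]+Q[2])/2)
print('tray top', [np.round(atz(c,p,.01),4) for p in [(178,202),(257,203),(255,281),(176,280)]])
for n,p,z in [('box',(292,147),.032),('drop',(199,144),.05),('obj',(388,154),.045),('redL',(345,279),.034),('redR',(467,300),.034),('or',(397,335),.034)]: print(n,atz(c,p,z))
t=c['pixels'][:,:,::-1]; 
E
python3 - <<'E'
import cv2
t=cv2.imread('pics/top0.png')
cv2.imwrite('pics/tray.png',cv2.resize(t[190:300,160:270],None,fx=5,fy=5,interpolation=cv2.INTER_CUBIC))
E
```

```text
cap [ 0.49542884 -0.24072736  0.146     ]
[[ 0.5249 -0.1744  0.03  ]
 [ 0.5583 -0.2724  0.03  ]
 [ 0.4663 -0.3033  0.03  ]
 [ 0.4318 -0.2116  0.03  ]] [ 0.49532397 -0.24042016  0.03      ]
0.10348796654249731 -71.19457867598138
0.09697779141632562 -161.43540852925355
0.09798885063626393 110.6097193359749
0.10019411867688711 21.7460527445089
scene cap [ 0.49363997 -0.24083408  0.146     ]
[[ 0.4659 -0.3048  0.03  ]
 [ 0.5616 -0.2707  0.03  ]
 [ 0.5254 -0.1775  0.03  ]] [ 0.4956743  -0.24117192  0.03      ]
tray top [array([0.642 , 0.2331, 0.01  ]), array([0.6426, 0.0702, 0.01  ]), array([0.4802, 0.0717, 0.01  ]), array([0.4806, 0.2338, 0.01  ])]
box [ 0.7566629  -0.00168728  0.032     ]
drop [0.75478324 0.18355809 0.05      ]
obj [ 0.74338361 -0.19767193  0.045     ]
redL [ 0.487505   -0.11352967  0.034     ]
redR [ 0.44715408 -0.36526745  0.034     ]
or [ 0.37459552 -0.22113191  0.034     ]
```

View pics/tray.png

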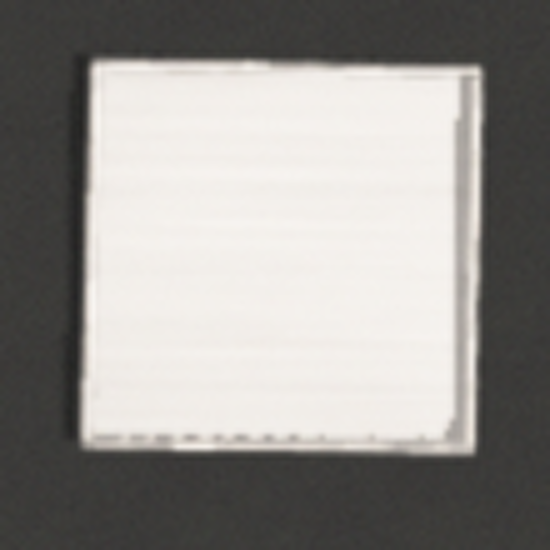

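Top and scene views agree: the cap is near (0.495, -0.2405) and the tray centre near (0.561, 0.152). I'm swinging round at constant radius to above the bottle.

Request:
{"op": "step_arm", "data": {"targets": [[61,-5,-3.4,0,6.4,0],[61,-5,-3.4,0,6.4,0],[61,-5,-3.4,0,6.4,0],[61,-5,-3.4,0,6.4,0],[61,-5,-3.4,0,6.4,0],[61,-5,-3.4,0,6.4,0],[61,-5,-3.4,0,6.4,0],[61,-5,-3.4,0,6.4,0]], "gripper": 1}}

```text
time_s: 1.25
ee_pos: [0.4964, 0.2347, 0.2454]
eef_rot: [-1.571, 0.0, -1.133]
force: [0.5, -0.5, 0.4]
grip_width: 0.0941
```

Request:
{"op": "step_arm", "data": {"targets": [[61,0,-3.4,0,6.4,0],[61,0,-3.4,0,6.4,0],[61,0,-3.4,0,6.4,0],[61,0,-3.4,0,6.4,0],[61,0,-3.4,0,6.4,0],[61,0,-3.4,0,6.4,0],[61,0,-3.4,0,6.4,0],[61,0,-3.4,0,6.4,0],[0,0,0,0,0,0]]}}

```text
time_s: 2.38
ee_pos: [0.4915, -0.2395, 0.2452]
eef_rot: [-1.571, -0.0, -2.029]
force: [-1.1, 0.4, -0.1]
grip_width: 0.094
```

```bash
python3 - <<'E'
from h import *
T=pose(); c=camera('wrist'); cv2.imwrite('pics/w1.png',c['pixels'][:,:,::-1]); print(np.round(T,4)); o=get_obs(); print(o['qpos'],o['force'])
d=T[:3,:3].T@(np.array([.495,-.2407,.146])-T[:3,3]); print(d, proj(c,[.495,-.2407,.146],T))
E
```

```text
[[-4.424e-01 -5.000e-04  8.968e-01  4.915e-01]
 [-8.968e-01 -1.000e-04 -4.424e-01 -2.395e-01]
 [ 3.000e-04 -1.000e+00 -4.000e-04  2.452e-01]
 [ 0.000e+00  0.000e+00  0.000e+00  1.000e+00]]
[-5.16750493e-01  2.64905574e-01  1.47275078e+00  7.51848663e-05
  1.40423096e+00 -6.18732030e-02] [0.93287473 0.15173728 0.08887958]
[-0.00047138  0.09922584  0.0037196 ] [325.3953614  234.54168014]
```

View pics/w1.png

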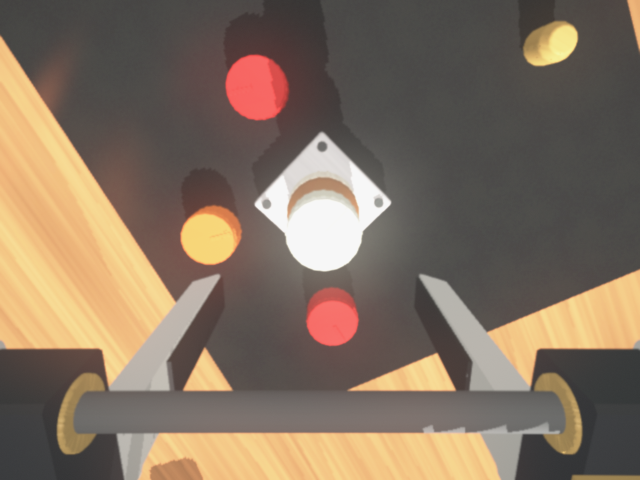

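```bash
python3 - <<'E'
from h import *
im=cv2.imread('pics/w1.png'); cv2.imwrite('pics/w1c.png',cv2.resize(im[160:300,260:400],None,fx=4,fy=4,interpolation=cv2.INTER_CUBIC))
E
```

```text
(no output)
```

View pics/w1c.png

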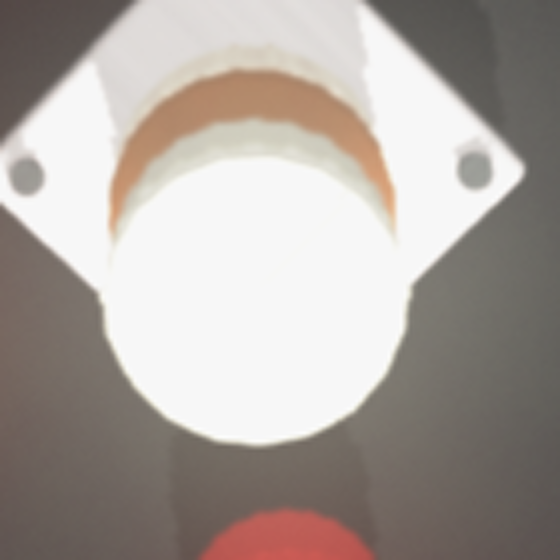

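Cap top disc is at about (323.6, 234.6), which agrees with the prediction to within about 1.3 mm. Next is the descent around the cap with the gripper open.

Request:
{"op": "step_arm", "data": {"targets": [[-0.3,30,2.8,0,0,0],[0,30,0,0,0,0],[0,25,0,0,0,0],[0,20,0,0,0,0],[0,15,0,0,0,0],[0,15,0,0,0,0],[0,0,0,0,0,0],[0,0,0,0,0,0]]}}

```text
time_s: 3.42
ee_pos: [0.496, -0.2374, 0.1111]
eef_rot: [-1.57, -0.0, -2.023]
force: [0.4, -0.7, 0.4]
grip_width: 0.0935
```

```bash
python3 - <<'E'
from h import *
T=pose(); c=camera('wrist'); cv2.imwrite('pics/w2.png',c['pixels'][:,:,::-1]); o=get_obs(); print(o['ee_pos'],o['force'],o['moment'])
E
```

```text
[ 0.49599133 -0.23747247  0.11116586] [-0.07018822  0.60470405  0.73452901] [-0.10375797  0.05898498  0.01373202]
```

View pics/w2.png

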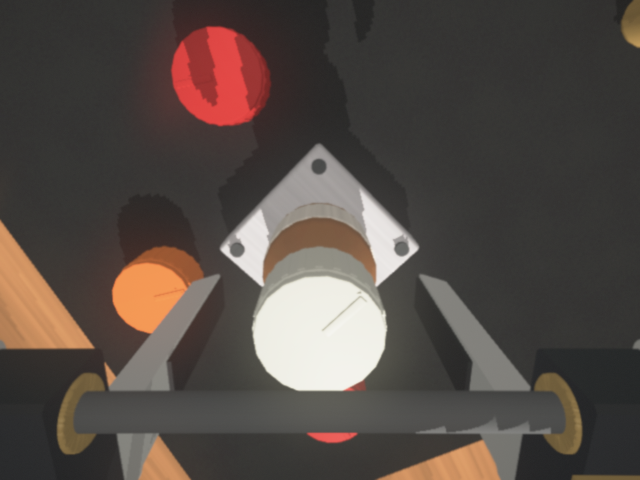

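```bash
python3 - <<'E'
from h import *
T=pose(); c=camera('wrist'); print(np.round(T,4))
for X in [(.495,-.2407,.146)]: print(proj(c,X,T))
# estimate from pixel at z .146
P=atz(c,(319.7,332),.146,T); print(P, T[:3,:3].T@(P-T[:3,3])*1e3, T[:3,:3].T@(np.array([.495,-.2407,.146])-T[:3,3])*1e3)
im=c['pixels'][:,:,::-1]; cv2.imwrite('pics/w3.png',cv2.resize(im[240:420,220:420],None,fx=4,fy=3.333,interpolation=cv2.INTER_CUBIC))
E
```

```text
[[-4.369e-01  1.000e-03  8.995e-01  4.960e-01]
 [-8.995e-01 -6.000e-04 -4.369e-01 -2.375e-01]
 [ 1.000e-04 -1.000e+00  1.100e-03  1.112e-01]
 [ 0.000e+00  0.000e+00  0.000e+00  1.000e+00]]
[322.78674709 335.3808865 ]
[ 0.49454128 -0.23874738  0.146     ] [  1.78318227 -34.83482749  -0.70759483] [  3.33916431 -34.83325646   0.55813238]
```

View pics/w3.png

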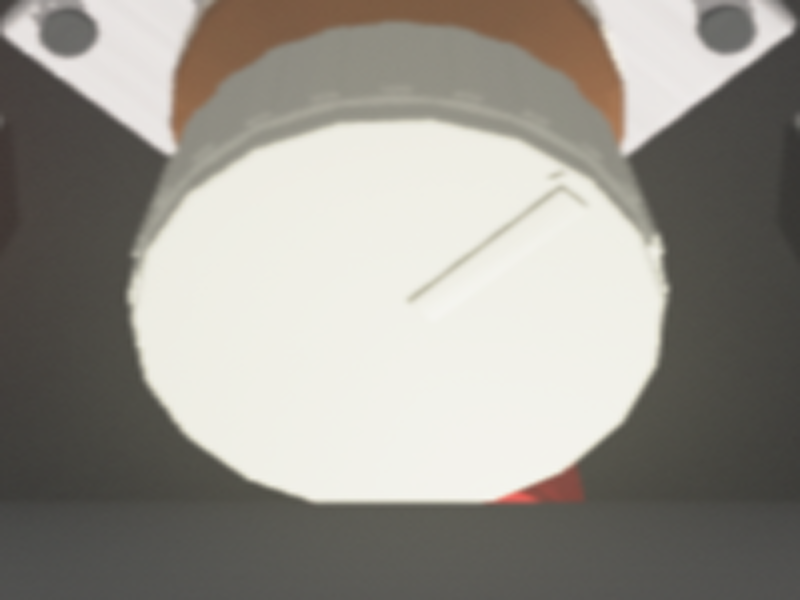

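```bash
python3 - <<'E'
from h import *
T=pose(); c=camera('wrist')
for x in (0,1,2,3,4):
  for r in (27,28):
    a=np.linspace(0,2*np.pi,200)
    pts=np.array([proj(c,(T@np.array([x/1e3+r/1e3*np.cos(t),0,r/1e3*np.sin(t)-.0008,1]))[:3]*[1,1,0]+[0,0,.146],T) for t in a])
    q=(pts-[220,240])*[4,3.333]
    print(x,r,q.min(0).round(),q.max(0).round(), 'widest row',q[q[:,0].argmax(),1].round())
E
```

```text
0 27 [133.  87.] [664. 483.] widest row 286.0
0 28 [123.  79.] [673. 489.] widest row 285.0
1 27 [133.  95.] [663. 489.] widest row 293.0
1 28 [124.  87.] [673. 496.] widest row 293.0
2 27 [134. 103.] [663. 496.] widest row 300.0
2 28 [124.  95.] [672. 503.] widest row 300.0
3 27 [134. 111.] [662. 503.] widest row 308.0
3 28 [124. 103.] [672. 509.] widest row 307.0
4 27 [135. 119.] [662. 509.] widest row 315.0
4 28 [125. 111.] [671. 516.] widest row 315.0
```

The cap-top outline fits a tool offset of about +2.6 mm in x and 0 in z. I'll correct that and close gently to feel the side force.

Request:
{"op": "step_arm", "data": {"targets": [[2.6,2,-0.3,0,0,0],[0,0,0,0,0,0],[0,0,0,0,0,0],[0,0,0,0,0,0]]}}

```text
time_s: 4.08
ee_pos: [0.4943, -0.2395, 0.1085]
eef_rot: [-1.571, 0.0, -2.023]
force: [0.9, 0.2, 0.3]
grip_width: 0.0937
```

Request:
{"op": "step_arm", "data": {"targets": [[0,0,0,0,0,0],[0,0,0,0,0,0],[0,0,0,0,0,0],[0,0,0,0,0,0],[0,0,0,0,0,0],[0,0,0,0,0,0]], "gripper": -1, "squeeze": 4}}

```text
time_s: 4.82
ee_pos: [0.4945, -0.2397, 0.1085]
eef_rot: [-1.57, -0.0, -2.023]
force: [4.1, -2.1, -2.2]
grip_width: 0.0562
```

```bash
python3 - <<'E'
from h import *
T=pose(); o=get_obs(); print(o['ee_pos'],o['eef_rot'],o['joint_vel'],o['grip_width']); print('tool F',T[:3,:3].T@o['force'],'M',T[:3,:3].T@o['moment'])
E
```

```text
[ 0.49452992 -0.23968685  0.10851587] [-1.56996607e+00 -2.99230909e-05 -2.02300063e+00] [ 0.0003292  -0.00112887 -0.0003757  -0.00120558  0.00114973 -0.00135652] 0.05623162621677662
tool F [0.11920725 2.22725571 4.5861674 ] M [ 0.82722608 -0.0540825  -0.09863038]
```

Request:
{"op": "step_arm", "data": {"targets": [[0,0,0.6,0,0,0],[0,0,0,0,0,0],[0,0,0,0,0,0]]}}

```text
time_s: 5.2
ee_pos: [0.4946, -0.2397, 0.1085]
eef_rot: [-1.571, 0.0, -2.023]
force: [-1.8, 0.4, 1.6]
grip_width: 0.056
```

```bash
python3 - <<'E'
from h import *
T=pose(); o=get_obs(); print(o['ee_pos'],o['grip_width']); print('tool F',T[:3,:3].T@o['force'],'M',T[:3,:3].T@o['moment'])
E
```

```text
[ 0.49461074 -0.23971625  0.10847299] 0.056035500007615695
tool F [ 0.3974928  -1.62076016 -1.76148335] M [-0.25991036  0.01398175 -0.05547638]
```

Request:
{"op": "step_arm", "data": {"targets": [[0,0,0,0,0,0],[0,0,0,0,0,0],[0,0,0,0,0,0]], "squeeze": 50}}

```text
time_s: 5.58
ee_pos: [0.4947, -0.2397, 0.1085]
eef_rot: [-1.571, 0.0, -2.023]
force: [-2.5, 1.5, 2.0]
grip_width: 0.0552
```

Request:
{"op": "step_arm", "data": {"targets": [[0,1,0,0,0,0],[0,0,0,0,0,0],[0,0,0,0,0,0]]}}

```text
time_s: 5.95
ee_pos: [0.4949, -0.2399, 0.1078]
eef_rot: [-1.57, -0.0, -2.023]
force: [-2.0, 0.7, 5.5]
grip_width: 0.0554
```

Request:
{"op": "step_arm", "data": {"targets": [[0,1,0,0,0,0],[0,0,0,0,0,0],[0,0,0,0,0,0]]}}

```text
time_s: 6.32
ee_pos: [0.4949, -0.2399, 0.1069]
eef_rot: [-1.57, -0.0, -2.023]
force: [-3.1, 1.1, 6.4]
grip_width: 0.0557
```

```bash
python3 - <<'E'
from h import *
T=pose(); o=get_obs(); print(o['ee_pos'],o['grip_width']); print('tool F',T[:3,:3].T@o['force'],'M',T[:3,:3].T@o['moment'])
E
```

```text
[ 0.49493297 -0.23989726  0.1068917 ] 0.055727419817241476
tool F [ 0.35180467 -6.37163471 -3.26973739] M [-0.72273521 -0.01126738 -0.04817811]
```

Request:
{"op": "step_arm", "data": {"targets": [[0,1,-0.2,0,0,0],[0,0,0,0,0,0],[0,0,0,0,0,0]]}}

```text
time_s: 6.7
ee_pos: [0.4949, -0.2399, 0.1061]
eef_rot: [-1.57, -0.0, -2.023]
force: [-1.6, 1.3, 7.2]
grip_width: 0.0557
```

Request:
{"op": "step_arm", "data": {"targets": [[0,1,0,0,0,0],[0,0,0,0,0,0],[0,0,0,0,0,0]]}}

```text
time_s: 7.08
ee_pos: [0.495, -0.2399, 0.1052]
eef_rot: [-1.57, -0.0, -2.023]
force: [-2.3, 0.9, 7.8]
grip_width: 0.0556
```

Request:
{"op": "step_arm", "data": {"targets": [[0,1,0,0,0,0],[0,0,0,0,0,0],[0,0,0,0,0,0]]}}

```text
time_s: 7.45
ee_pos: [0.495, -0.2399, 0.1043]
eef_rot: [-1.569, -0.0, -2.023]
force: [-2.9, 1.7, 10.5]
grip_width: 0.0555
```

Request:
{"op": "step_arm", "data": {"targets": [[0,0.7,0,0,0,0],[0,0,0,0,0,0],[0,0,0,0,0,0]]}}

```text
time_s: 7.82
ee_pos: [0.495, -0.2399, 0.1036]
eef_rot: [-1.569, -0.0, -2.023]
force: [-2.6, 2.5, 10.0]
grip_width: 0.0554
```

Request:
{"op": "step_arm", "data": {"targets": [[0,0.7,0,0,0,0],[0,0,0,0,0,0],[0,0,0,0,0,0]]}}

```text
time_s: 8.2
ee_pos: [0.495, -0.2399, 0.103]
eef_rot: [-1.569, -0.0, -2.023]
force: [-4.0, 2.2, 11.3]
grip_width: 0.0556
```

Request:
{"op": "step_arm", "data": {"targets": [[0,0.7,0,0,0,0],[0,0,0,0,0,0],[0,0,0,0,0,0]]}}

```text
time_s: 8.57
ee_pos: [0.495, -0.2399, 0.1026]
eef_rot: [-1.569, -0.0, -2.023]
force: [-5.8, 2.0, 14.2]
grip_width: 0.0554
```

Request:
{"op": "step_arm", "data": {"targets": [[0,0.5,-0.3,0,0,0],[0,0,0,0,0,0],[0,0,0,0,0,0]]}}

```text
time_s: 8.95
ee_pos: [0.495, -0.2399, 0.1026]
eef_rot: [-1.568, -0.0, -2.023]
force: [-5.5, 3.1, 17.9]
grip_width: 0.0556
```

Request:
{"op": "step_arm", "data": {"targets": [[0,0.5,0,0,0,0],[0,0,0,0,0,0],[0,0,0,0,0,0]]}}

```text
time_s: 9.32
ee_pos: [0.495, -0.2399, 0.1025]
eef_rot: [-1.568, -0.0, -2.023]
force: [-7.6, 4.4, 23.2]
grip_width: 0.0554
```

Request:
{"op": "step_arm", "data": {"targets": [[0,0,-0.5,0,0,0],[0,0,0,0,0,0],[0,0,0,0,0,0]]}}

```text
time_s: 9.7
ee_pos: [0.4951, -0.24, 0.1026]
eef_rot: [-1.567, -0.0, -2.023]
force: [-4.1, 2.9, 20.1]
grip_width: 0.0554
```

Request:
{"op": "step_arm", "data": {"targets": [[0,0,0,0,-2,0],[0,0,0,0,-2,0],[0,0,0,0,-2,0],[0,0,0,0,0,0]]}}

```text
time_s: 10.2
ee_pos: [0.4954, -0.24, 0.1026]
eef_rot: [-1.566, -0.001, -1.918]
force: [-0.5, 0.9, 18.6]
grip_width: 0.0554
```

```bash
python3 - <<'E'
from h import *
T=pose(); o=get_obs(); print(o['ee_pos'],o['grip_width']); print('tool F',T[:3,:3].T@o['force'],'M',T[:3,:3].T@o['moment'])
E
```

```text
[ 0.49540265 -0.2400143   0.10256044] 0.05535917371381627
tool F [ -0.61025271 -18.63942153  -0.69504064] M [-0.41863703 -0.02767937  0.19278975]
```

Moment about the axis is almost zero 6° past the 3° play, so the teeth are clear. I'll keep turning.

Request:
{"op": "step_arm", "data": {"targets": [[0,0,0,0,-3,0],[0,0,0,0,-3,0],[0,0,0,0,-3,0],[0,0,0,0,-3,0],[0,0,0,0,0,0]]}}

```text
time_s: 10.82
ee_pos: [0.4954, -0.24, 0.1026]
eef_rot: [-1.566, -0.002, -1.708]
force: [-0.1, 1.5, 17.9]
grip_width: 0.0555
```

```bash
python3 - <<'E'
from h import *
T=pose(); c=camera('wrist'); cv2.imwrite('pics/w4.png',c['pixels'][:,:,::-1]); o=get_obs(); print(o['ee_pos'],o['grip_width']); print('tool F',T[:3,:3].T@o['force'],'M',T[:3,:3].T@o['moment'])
E
```

```text
[ 0.49544948 -0.24000216  0.1025729 ] 0.055526234744812025
tool F [ -2.25689155 -18.17264091   0.06363435] M [-0.33470057 -0.05223519  0.17462727]
```

View pics/w4.png

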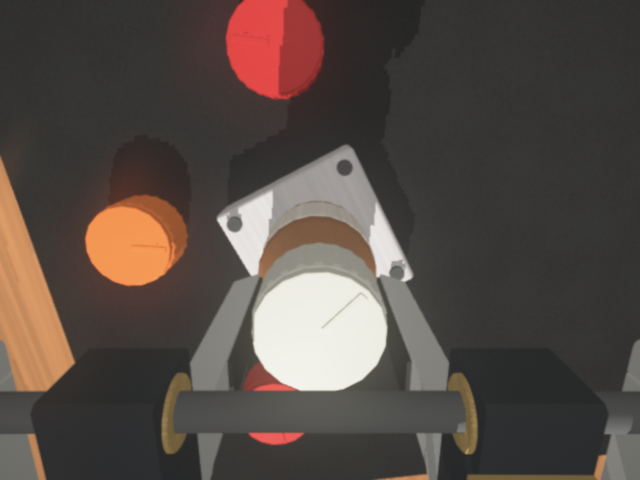

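The cap's mark keeps its direction relative to the fingers while the block has turned in view. So the cap is turning with the grip and not slipping.

Request:
{"op": "step_arm", "data": {"targets": [[0,0,0,0,-4,0],[0,0,0,0,-4,0],[0,0,0,0,-4,0],[0,0,0,0,-4,0],[0,0,0,0,-4,0],[0,0,0,0,0,0]]}}

```text
time_s: 11.62
ee_pos: [0.4954, -0.24, 0.1025]
eef_rot: [-1.567, -0.003, -1.359]
force: [-0.2, 1.2, 17.5]
grip_width: 0.0557
```

Request:
{"op": "step_arm", "data": {"targets": [[0,0,0,0,-4,0],[0,0,0,0,-4,0],[0,0,0,0,-4,0],[0,0,0,0,-4,0],[0,0,0,0,-4,0],[0,0,0,0,0,0],[0,0,0,0,0,0]]}}

```text
time_s: 12.5
ee_pos: [0.4953, -0.2401, 0.1025]
eef_rot: [-1.568, -0.004, -1.011]
force: [-1.1, 1.3, 18.2]
grip_width: 0.0555
```

```bash
python3 - <<'E'
from h import *
T=pose(); c=camera('wrist'); cv2.imwrite('pics/w5.png',c['pixels'][:,:,::-1]); o=get_obs(); print(o['ee_pos'],o['grip_width'],o['qpos'][5]); print('tool F',T[:3,:3].T@o['force'],'M',T[:3,:3].T@o['moment'])
E
```

```text
[ 0.49532012 -0.24004993  0.10249424] 0.0555014257460414 -1.0781851331476036
tool F [ -2.30166351 -19.00880496  -0.07119708] M [-0.18562484 -0.0347664   0.28929288]
```

View pics/w5.png

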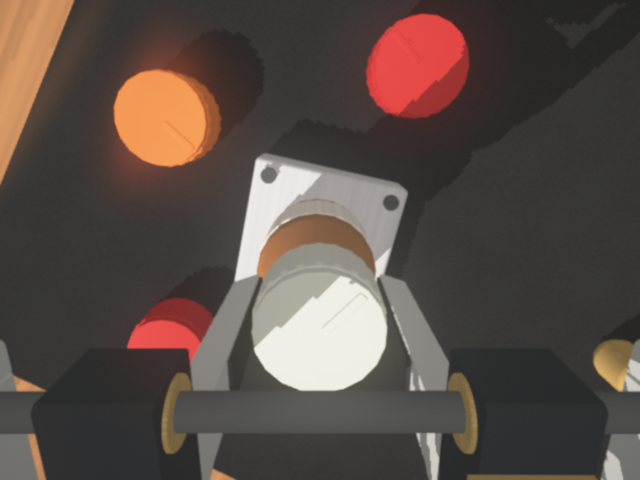

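Turned 58° with the mark still fixed in the grip. Easing upward now while watching the force.

Request:
{"op": "step_arm", "data": {"targets": [[0,-1,0,0,0,0],[0,-1,0,0,0,0],[0,-1,0,0,0,0],[0,0,0,0,0,0]]}}

```text
time_s: 13.05
ee_pos: [0.4953, -0.24, 0.1048]
eef_rot: [-1.569, -0.004, -1.011]
force: [2.9, -0.3, 9.6]
grip_width: 0.0556
```

Request:
{"op": "step_arm", "data": {"targets": [[0,-1.5,0,0,0,0],[0,-1.5,0,0,0,0],[0,-1.5,0,0,0,0],[0,0,0,0,0,0]]}}

```text
time_s: 13.55
ee_pos: [0.4949, -0.2399, 0.1087]
eef_rot: [-1.569, -0.003, -1.011]
force: [2.3, -1.6, 4.9]
grip_width: 0.0553
```

Request:
{"op": "step_arm", "data": {"targets": [[0,-1.5,0,0,0,0],[0,-1.5,0,0,0,0],[0,-1.5,0,0,0,0],[0,0,0,0,0,0]]}}

```text
time_s: 14.05
ee_pos: [0.4938, -0.2393, 0.1123]
eef_rot: [-1.571, 0.0, -1.011]
force: [0.8, -1.1, 1.2]
grip_width: 0.0555
```

Request:
{"op": "step_arm", "data": {"targets": [[0,-2,0,0,0,0],[0,-3,0,0,0,0],[0,-4,0,0,0,0],[0,0,0,0,0,0]]}}

```text
time_s: 14.55
ee_pos: [0.494, -0.2394, 0.1217]
eef_rot: [-1.571, -0.0, -1.011]
force: [0.3, -0.9, 0.4]
grip_width: 0.0555
```

Request:
{"op": "step_arm", "data": {"targets": [[0,-10,0,0,0,0],[0,-20,0,0,0,0],[0,-30,0,0,0,0],[0,-20,0,0,0,0],[0,-10,0,0,0,0],[0,0,0,0,0,0],[0,0,0,0,0,0]]}}

```text
time_s: 15.42
ee_pos: [0.4936, -0.2392, 0.2105]
eef_rot: [-1.571, 0.001, -1.011]
force: [0.7, -0.5, -0.5]
grip_width: 0.0555
```

```bash
python3 - <<'E'
from h import *
T=pose(); c=camera('wrist'); cv2.imwrite('pics/w6.png',c['pixels'][:,:,::-1]); c=camera('scene'); cv2.imwrite('pics/s6.png',c['pixels'][:,:,::-1]);o=get_obs(); print(o['ee_pos'],o['grip_width'],o['force'],o['qpos'])
print(T[:3,:3].T@(np.array([.561,.152,.11])-T[:3,3])*1e3)
E
```

```text
[ 0.49363825 -0.23924306  0.21053701] 0.05537947923375288 [ 0.7720572   0.56480908 -0.3928486 ] [-5.18063154e-01  2.93556857e-01  1.51719623e+00 -2.70744496e-06
  1.33220016e+00 -1.07808951e+00]
[-295.50665858  100.67104692  265.00236548]
```

View pics/w6.png

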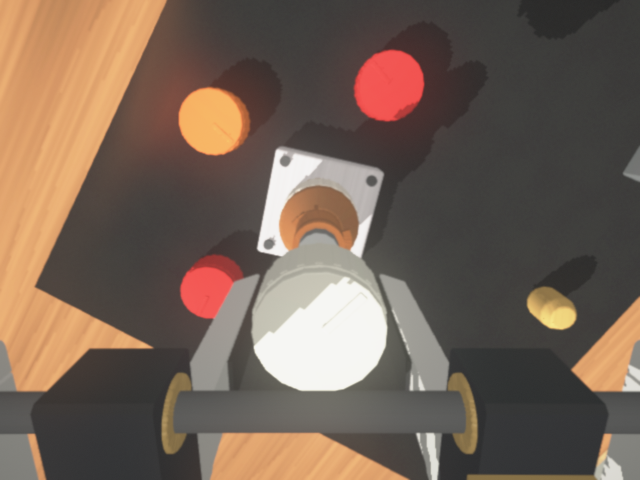

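View pics/s6.png

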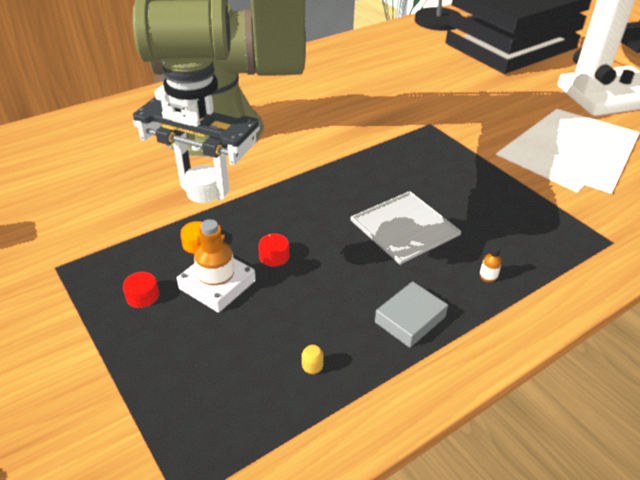

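The cap is off and hanging in the fingers, with the bare neck visible below. Carrying it to above the tray centre.

Request:
{"op": "step_arm", "data": {"targets": [[-20,0,18,0,0,0],[-38,0,34,0,0,0],[-42,0,37.5,0,0,0],[-42,0,37.5,0,0,0],[-42,0,37.5,0,0,0],[-42,0,37.5,0,0,0],[-38,0,34,0,0,0],[-22,0,20,0,0,0],[-9.5,0,9,0,0,0],[0,0,0,0,0,0],[0,0,0,0,0,0]]}}

```text
time_s: 16.9
ee_pos: [0.5614, 0.1506, 0.2113]
eef_rot: [-1.571, -0.0, -1.012]
force: [0.4, -0.8, -0.5]
grip_width: 0.0553
```

```bash
python3 - <<'E'
from h import *
T=pose(); c=camera('wrist'); cv2.imwrite('pics/w7.png',c['pixels'][:,:,::-1]); c=camera('top'); cv2.imwrite('pics/t7.png',c['pixels'][:,:,::-1]);o=get_obs(); print(o['ee_pos'],o['eef_rot'],o['grip_width'],o['force'])
print(T[:3,:3].T@(np.array([.561,.152,.0065])-T[:3,3])*1e3)
E
```

```text
[0.56145274 0.15070716 0.21143018] [-1.57078342e+00 -1.08361907e-04 -1.01198894e+00] 0.05582801841343021 [-0.53965107  0.45438582  0.39517398]
[ -1.39267941 204.80564404   0.42033748]
```

View pics/w7.png

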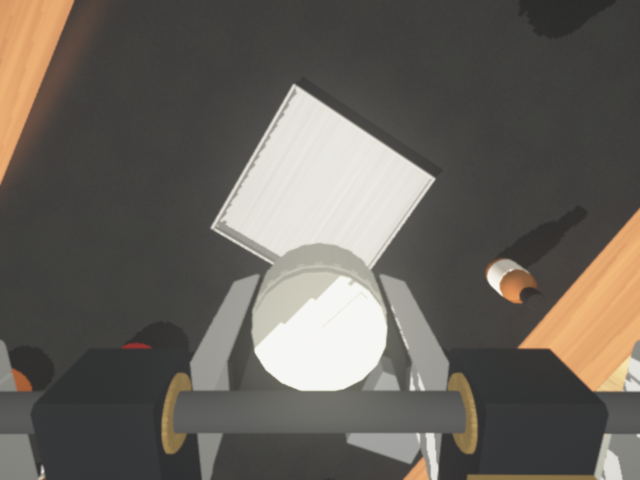

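```bash
python3 - <<'E'
from h import *
T=pose(); c=camera('wrist')
P=[atz(c,p,.01,T) for p in [(213,228),(435,180),(295,85)]]; print(np.round(P,4),(P[0]+P[1])/2)
E
```

```text
[[0.4832 0.0759 0.01  ]
 [0.642  0.2315 0.01  ]
 [0.4836 0.2336 0.01  ]] [0.56259554 0.15366822 0.01      ]
```

Request:
{"op": "step_arm", "data": {"targets": [[-1,25,0.4,0,0,0],[0,40,0,0,0,0],[0,45,0,0,0,0],[0,35,0,0,0,0],[0,20,0,0,0,0],[0,15,0,0,0,0],[0,8,0,0,0,0],[0,4,0,0,0,0],[0,0,0,0,0,0],[0,0,0,0,0,0]]}}

```text
time_s: 18.3
ee_pos: [0.5615, 0.1529, 0.0199]
eef_rot: [-1.57, -0.0, -1.011]
force: [0.3, -0.1, -0.3]
grip_width: 0.0553
```

Expected contact is at a TCP height of about 6.5 mm. I'm lowering slowly and feeling for it.

Request:
{"op": "step_arm", "data": {"targets": [[0,4,0,0,0,0],[0,4,0,0,0,0],[0,2,0,0,0,0],[0,0,0,0,0,0],[0,0,0,0,0,0]]}}

```text
time_s: 18.92
ee_pos: [0.5613, 0.1528, 0.0094]
eef_rot: [-1.571, -0.0, -1.011]
force: [0.7, 0.2, -0.5]
grip_width: 0.055
```

Request:
{"op": "step_arm", "data": {"targets": [[0,1,0,0,0,0],[0,0,0,0,0,0],[0,0,0,0,0,0]]}}

```text
time_s: 19.3
ee_pos: [0.5613, 0.1528, 0.0084]
eef_rot: [-1.571, -0.0, -1.011]
force: [0.4, -0.1, -0.5]
grip_width: 0.0556
```

Request:
{"op": "step_arm", "data": {"targets": [[0,1,0,0,0,0],[0,0,0,0,0,0],[0,0,0,0,0,0]]}}

```text
time_s: 19.68
ee_pos: [0.5612, 0.1528, 0.0073]
eef_rot: [-1.571, 0.0, -1.011]
force: [-0.3, 0.5, -0.2]
grip_width: 0.0553
```

Request:
{"op": "step_arm", "data": {"targets": [[0,0.7,0,0,0,0],[0,0,0,0,0,0],[0,0,0,0,0,0]]}}

```text
time_s: 20.05
ee_pos: [0.5612, 0.1528, 0.0067]
eef_rot: [-1.571, -0.0, -1.011]
force: [0.1, 0.3, -0.3]
grip_width: 0.0558
```

Request:
{"op": "step_arm", "data": {"targets": [[0,0.6,0,0,0,0],[0,0,0,0,0,0],[0,0,0,0,0,0]]}}

```text
time_s: 20.42
ee_pos: [0.5612, 0.1528, 0.006]
eef_rot: [-1.571, -0.0, -1.011]
force: [-0.1, 0.5, -0.6]
grip_width: 0.0557
```

Request:
{"op": "step_arm", "data": {"targets": [[0,0.6,0,0,0,0],[0,0,0,0,0,0],[0,0,0,0,0,0]]}}

```text
time_s: 20.8
ee_pos: [0.5612, 0.1528, 0.0055]
eef_rot: [-1.571, -0.0, -1.011]
force: [0.4, -0.4, -0.3]
grip_width: 0.0554
```

Request:
{"op": "step_arm", "data": {"targets": [[0,0.5,0,0,0,0],[0,0,0,0,0,0],[0,0,0,0,0,0]]}}

```text
time_s: 21.18
ee_pos: [0.5612, 0.1528, 0.0049]
eef_rot: [-1.571, 0.0, -1.011]
force: [-0.4, 0.2, -0.6]
grip_width: 0.0554
```

Request:
{"op": "step_arm", "data": {"targets": [[0,0.5,0,0,0,0],[0,0,0,0,0,0],[0,0,0,0,0,0]]}}

```text
time_s: 21.55
ee_pos: [0.5612, 0.1528, 0.0044]
eef_rot: [-1.571, 0.0, -1.011]
force: [0.6, -0.2, 0.3]
grip_width: 0.0556
```

```bash
python3 - <<'E'
from h import *
c=camera('scene'); im=c['pixels'][:,:,::-1]; cv2.imwrite('pics/s8.png',cv2.resize(im[130:280,320:490],None,fx=4,fy=4,interpolation=cv2.INTER_CUBIC));o=get_obs(); print(o['ee_pos'],o['force'])
E
```

```text
[0.56123708 0.15282268 0.00445707] [-0.33629669  0.27972481 -0.36983237]
```

View pics/s8.png

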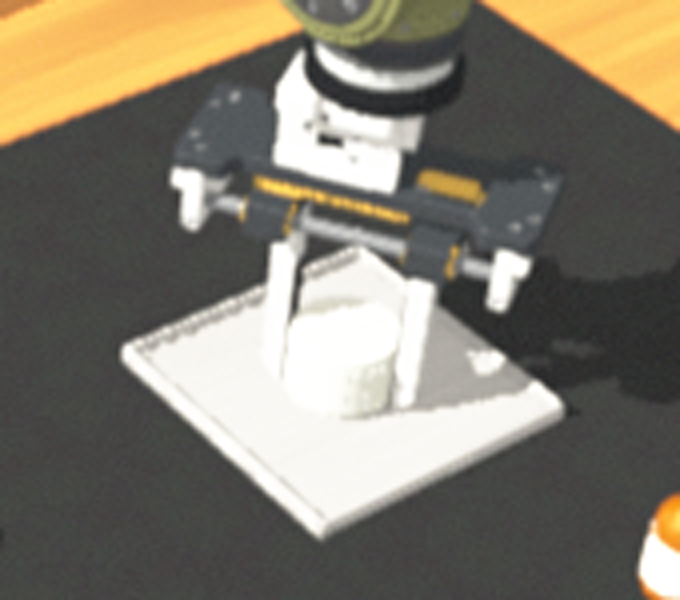

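Request:
{"op": "step_arm", "data": {"targets": [[0,0.5,0,0,0,0],[0,0,0,0,0,0],[0,0,0,0,0,0]]}}

```text
time_s: 21.98
ee_pos: [0.5612, 0.1528, 0.0039]
eef_rot: [-1.571, -0.0, -1.011]
force: [0.1, -0.4, -0.2]
grip_width: 0.0552
```

Request:
{"op": "step_arm", "data": {"targets": [[0,0.5,0,0,0,0],[0,0,0,0,0,0],[0,0,0,0,0,0]]}}

```text
time_s: 22.35
ee_pos: [0.5612, 0.1528, 0.0035]
eef_rot: [-1.571, -0.0, -1.011]
force: [-0.2, 0.7, 0.6]
grip_width: 0.0554
```

```bash
python3 - <<'E'
from h import *
c=camera('scene'); im=c['pixels'][:,:,::-1]; cv2.imwrite('pics/s9.png',cv2.resize(im[190:250,370:450],None,fx=10,fy=10,interpolation=cv2.INTER_CUBIC))
for zb in (.003,.006,.009):
  for z in (zb,zb+.034):
    q=np.array([(proj(c,[.5612+.028*np.cos(a),.1528+.028*np.sin(a),z])-[370,190])*10 for a in np.linspace(0,6.3,100)]); print(zb,z,q.min(0).round(),q.max(0).round())
T=pose()
c=camera('wrist'); im=c['pixels'][:,:,::-1]; cv2.imwrite('pics/w9.png',cv2.resize(im[240:420,220:420],None,fx=4,fy=3.333,interpolation=cv2.INTER_CUBIC))
for top in (.0345,.0365,.0385,.0405):
  for r in (.027,.028):
    q=np.array([(proj(c,(T@[r*np.cos(a),-top,r*np.sin(a),1])[:3],T)-[220,240])*[4,3.333] for a in np.linspace(0,6.3,200)]); print(top,r,q.min(0).round(),q.max(0).round())
E
```

```text
0.003 0.003 [209. 276.] [482. 453.]
0.003 0.037000000000000005 [224. 149.] [502. 324.]
0.006 0.006 [210. 265.] [484. 442.]
0.006 0.04 [225. 137.] [504. 313.]
0.009 0.009 [211. 254.] [486. 431.]
0.009 0.043000000000000003 [227. 126.] [506. 301.]
0.0345 0.027 [136.  91.] [665. 485.]
0.0345 0.028 [126.  83.] [674. 492.]
0.0365 0.027 [133.  98.] [668. 496.]
0.0365 0.028 [123.  90.] [678. 502.]
0.0385 0.027 [129. 104.] [671. 506.]
0.0385 0.028 [119.  96.] [681. 513.]
0.0405 0.027 [126. 111.] [674. 517.]
0.0405 0.028 [116. 102.] [685. 524.]
```

View pics/s9.png

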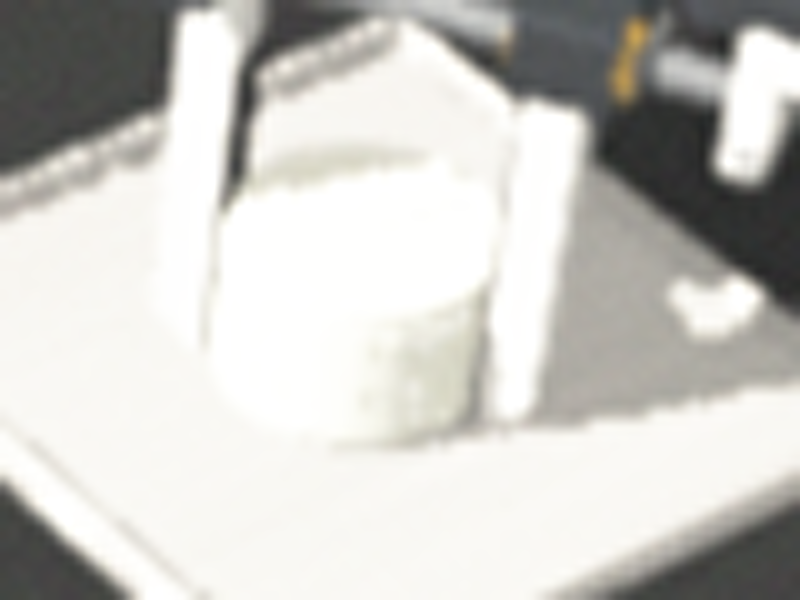

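View pics/w9.png

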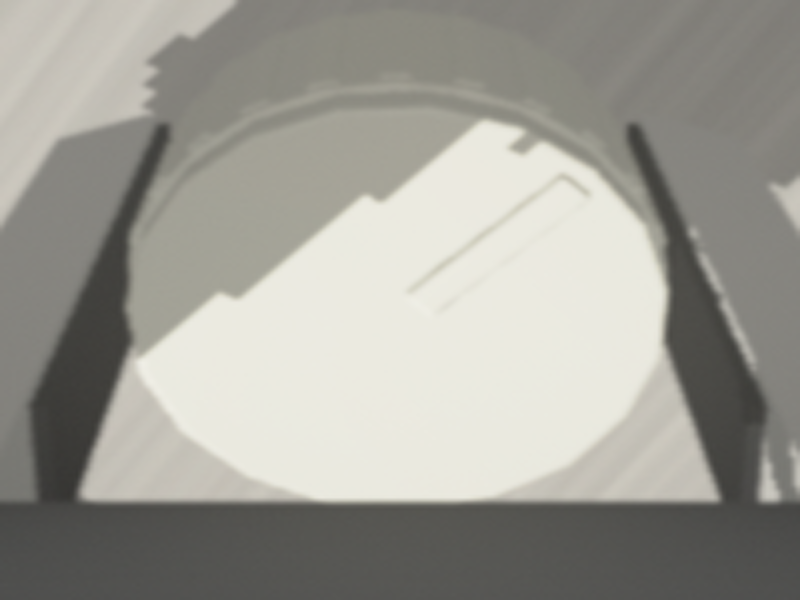

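Fingertips are just above the floor and the cap is within about 3 mm of it. I'll lower a last touch, ease the grip to its minimum, then open.

Request:
{"op": "step_arm", "data": {"targets": [[0,0.4,0,0,0,0],[0,0,0,0,0,0],[0,0,0,0,0,0]]}}

```text
time_s: 22.82
ee_pos: [0.5613, 0.1528, 0.0033]
eef_rot: [-1.571, -0.0, -1.011]
force: [-2.0, 0.2, 5.9]
grip_width: 0.0552
```

Request:
{"op": "step_arm", "data": {"targets": [[0,0,0,0,0,0],[0,0,0,0,0,0]], "squeeze": 3}}

```text
time_s: 23.08
ee_pos: [0.5614, 0.1529, 0.0033]
eef_rot: [-1.57, -0.0, -1.011]
force: [-2.5, -1.0, 4.7]
grip_width: 0.0565
```

Request:
{"op": "step_arm", "data": {"targets": [[0,0,0,0,0,0],[0,0,0,0,0,0],[0,0,0,0,0,0],[0,0,0,0,0,0]], "gripper": 0.7}}

```text
time_s: 23.58
ee_pos: [0.5615, 0.1529, 0.0033]
eef_rot: [-1.57, -0.0, -1.011]
force: [2.5, 1.6, 5.0]
grip_width: 0.0797
```

```bash
python3 - <<'E'
from h import *
T=pose(); o=get_obs(); print(o['ee_pos'],o['force'],o['grip_width'])
c=camera('wrist'); im=c['pixels'][:,:,::-1]; cv2.imwrite('pics/w10.png',cv2.resize(im[240:420,220:420],None,fx=4,fy=3.333,interpolation=cv2.INTER_CUBIC))
E
```

```text
[0.56150016 0.1528967  0.00330019] [2.53324165 1.62832622 4.99149381] 0.07969185925946203
```

View pics/w10.png

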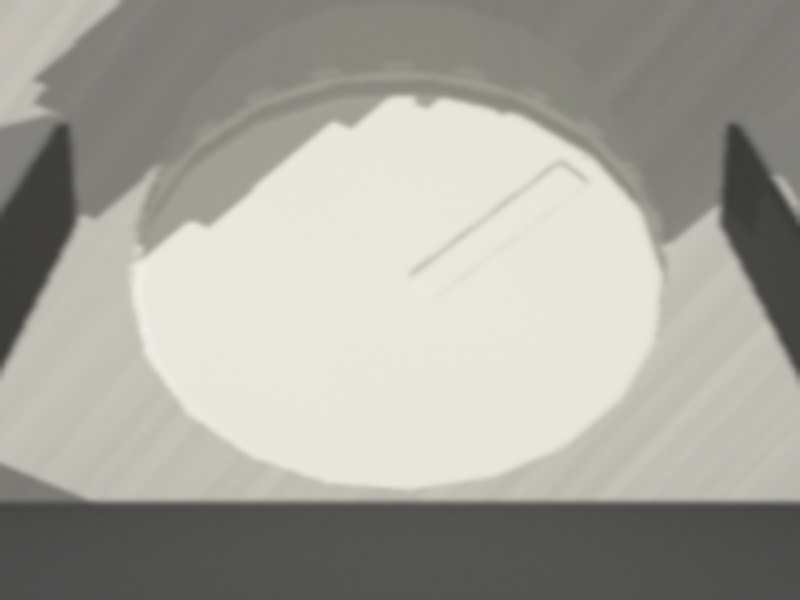

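The cap is released and standing flat between the open fingers, and the tips touch the floor at 5 N. Opening wider and retreating straight up.

Request:
{"op": "step_arm", "data": {"targets": [[0,-2,0,0,0,0],[0,-3,0,0,0,0],[0,0,0,0,0,0]], "gripper": 0.9}}

```text
time_s: 24.0
ee_pos: [0.5611, 0.1528, 0.0081]
eef_rot: [-1.571, 0.0, -1.011]
force: [0.5, -0.1, -0.1]
grip_width: 0.0891
```

Request:
{"op": "step_arm", "data": {"targets": [[0,-10,0,0,0,0],[0,-25,0,0,0,0],[0,-40,0,0,0,0],[0,-40,0,0,0,0],[0,-40,0,0,0,0],[0,-20,0,0,0,0],[0,0,0,0,0,0],[0,0,0,0,0,0],[0,0,0,0,0,0]]}}

```text
time_s: 25.12
ee_pos: [0.5608, 0.1527, 0.1819]
eef_rot: [-1.573, 0.001, -1.011]
force: [-0.4, 0.2, -0.2]
grip_width: 0.0895
```

```bash
python3 - <<'E'
from h import *
o=get_obs(); print(o['time_s'],o['ee_pos'],o['force'])
T=pose(); w=camera('wrist'); cv2.imwrite('pics/w11.png',w['pixels'][:,:,::-1])
c=camera('scene'); im=c['pixels'][:,:,::-1]; cv2.imwrite('pics/s11.png',im)
E
```

```text
25.125 [0.56083051 0.15273475 0.18191707] [-0.3999855   0.18870133 -0.1588222 ]
```

View pics/s11.png

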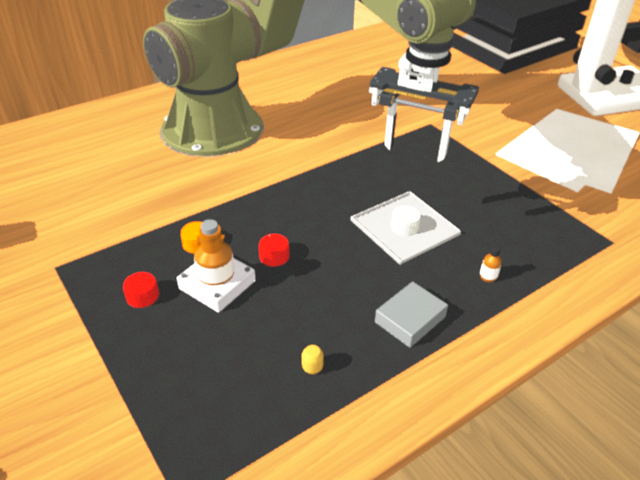

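View pics/w11.png

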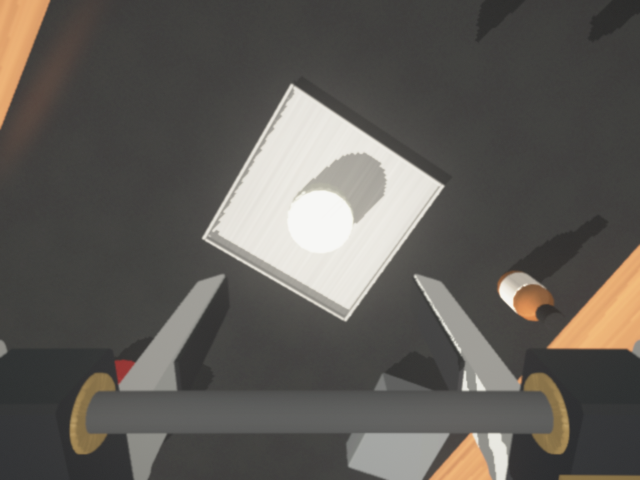

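The scene view shows the cap standing upright near the tray centre at (406,220). The other objects are where they were at the start, and the gripper is clear of everything.

```bash
python3 -c "
from station import job; print(job.hand_in())"
```

```text
the job is handed in; nothing more can be done
None
```

The bottle is open and its cap stands open side down near the middle of the steel tray, released. I handed the job in at about 25 s of the 61 s allowed; no verdict was reported.

- **Opening:** I pressed the cap down until the force rose steeply, about 6 mm down and 23 N at most. I then turned it 58° anticlockwise at about 18 N. The mark on the cap stayed fixed relative to the fingers, so it did not slip. The cap came up with the spring and lifted straight off.
- **Last checks:** The final pictures show the cap upright near the tray centre and the arm clear of everything. The slide box, dropper bottle and objective are where they stood at the start. The force readings after I backed off were only noise.
- **Disagreement:** The cap sat about 3 mm higher in the fingers than I expected, so the fingertips touched the tray floor (about 6 N) before the cap did. From the pictures it settled about 3 mm down onto the floor when I let go.

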